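Turn the ball dish to face the game box

TASK

A returned ball game is being packed up. First take the stapler off the open wooden box and stand it right side up on the bare worktop, clear of the box. Then lift the round wooden dish by its bow handle and turn it about a quarter turn so that its spout points squarely at the box, keeping the dish level and the loose steel ball resting in its middle; finish while still holding the dish up like that, a few centimetres above its cork mat, without pouring, and disturb nothing else.

Things in the scene. Friction and masses are not known exactly. Their poses are not given: they have to be found in the camera images.
- dish: round light-wood dish, 140 mm across, 97 mm high with its handle, 0.25 kg, loose on the cork mat. Origin centre of underside; z up; x points along the spout, the only gap in the rim (rim top 26 mm above origin). Hollow: an 8 degree cone, lowest point 10 mm above origin. A steel bow handle spans it along its y axis, rim to rim. The spout points roughly at the robot at the start
- dish_grip (a point): centre of the wooden grip in the top of the bow handle, 88 mm straight above the dish's origin; the grip is a straight bar 14 mm thick (dish x) by 56 mm long (dish y) by 18 mm high; about 50 mm free height between it and the top of the ball
- dish_spout (a point): tip of the spout, 98 mm from the dish's centre along its x axis, 22 mm above its underside
- ball: loose steel ball, 25 mm across, 0.05 kg, lying in the middle of the dish; origin at its centre (its axes turn as it rolls). It rolls easily and comes back to the middle if the dish is level
- mat: round cork mat, 170 mm across, 3 mm thick, fixed to the worktop under the dish; origin centre of its underside
- game_box: open square wooden box, 90x90 mm, 50 mm high, walls 6 mm, 0.6 kg, loose, to the left or right of the dish, some 30 cm away (a mug stands on the other side); origin centre of its underside. The worktop in front of the box (towards the robot, 10 to 20 cm from its centre) is bare
- stapler: black desk stapler, 154x38x48 mm, 0.22 kg, lying upright across the top of the open box at the start; origin centre of its underside (then 50 mm above the worktop); long along x, width along y. Base 38 mm wide, 9 mm high; upper arm 28 mm wide, 24 to 48 mm above the origin, does not move; may be gripped across it above the origin
- mug: bystander: stoneware mug, 79x110 mm, 94 mm high, standing on the other side of the dish from the box; origin centre of its underside
- calculator: bystander: pocket calculator, 116x70x17 mm, lying at the back right, beyond the dish; origin centre of its underside
- eraser: bystander: eraser, 23x58x13 mm, lying behind the dish; origin centre of its underside
There are look-alikes about, which are no part of the job. There is more than one size of the mat; the one meant has the size given above.

How it is judged:
On the way, in this order (a step that is already met when the one before it is completed fails the run):
1. the stapler stands on the worktop, clear of the box and let go (height (world z) of stapler below 0.012 m and horizontal distance between stapler and game_box above 0.09 m and angle between stapler's own z axis and vertical below 0.15 rad and contact force between the fingers and stapler below 0.2 N and contact force between stapler and game_box below 0.2 N), for 0.2 s.
2. the dish is lifted off its mat with the ball in its middle (height (world z) of dish above 0.028 m and contact force between the fingers and dish above 1 N and horizontal distance between ball and dish below 0.02 m), for 0.2 s.
At the end, for the whole second after the job is handed in: Fingers hold the dish still, underside 28-150 mm up, within 60 mm of the mat centre, touching neither mat nor box, tilt under 0.12 rad; ball within 20 mm of dish centre; spout line within 40 mm of box centre; stapler upright on the worktop, let go, 90 mm or more from box centre; box upright (all of step 1 and all of step 2 and height (world z) of dish below 0.15 m and horizontal distance between dish and mat below 0.06 m and angle between dish's own z axis and vertical below 0.12 rad and x of game_box in the frame of dish above 0.1 m and y of game_box in the frame of dish between -0.04 and 0.04 m and linear speed of dish below 0.03 m/s and contact force between dish and mat below 0.1 N and contact force between dish and game_box below 0.1 N and angle between game_box's own z axis and vertical below 0.1 rad); the arm keeps its last pose, push and grip.
It fails at once if the ball leaves the middle of the dish (over 40 mm off centre) (horizontal distance between ball and dish above 0.04 m).
It fails at once if the dish is tipped by more than 0.25 rad (angle between dish's own z axis and vertical above 0.25 rad).
It fails at once if the box is shoved by more than 50 mm (distance of game_box from where it was at the start of the episode above 0.05 m).
It fails at once if the mug, calculator or eraser is disturbed (moved over 30 mm) (distance of any of mug, calculator, eraser from where it was at the start of the episode above 0.03 m).
It also fails if it takes over 61 s, if anything falls off the work surface, if the arm or the gripper's body presses on something with over 40 N, if the wrist force passes 120 N, or if a joint passes its speed limit or range.

ROBOT

A 6-joint arm with a two-finger parallel gripper is mounted at the origin on a cart in front of the work surface, level with it; the furniture and walls round the work are solid. World frame = base frame: x ahead of the robot, y to its left, z up, the work surface at z = 0. Lengths are in m, angles in rad, forces in N, time in s.
With the tool pointing down it reaches from about 0.275 to 0.725 m from the base axis. Payload 5.6 kg.
Tool frame: the origin (TCP) lies between the finger pads; the fingertips stand 19 mm ahead of it and the grasp point (between the pads) is the TCP; z points along the fingers, y is the line along which they close (so a half turn about z gives the same grasp; the last joint's range is limited). The gripper opens to 85 mm and grips with 20 to 120 N. Pads are 22 mm wide; open, the fingers measure 114 mm over their backs; the gripper's body (76 mm by 85 mm) begins 54 mm behind the grasp point. The pads swing forward as they close: fully open they stand 13 mm farther back than shut.
Start: joints at [1.545, 0.255, 0.108, 0, -1.424, -0.285], TCP at [0.168, 0.524, 0.25] pointing down, gripper open.
Joint ranges: [-2.95, 2.95], [-1.21, 1.97], [-1.09, 1.5], [-2.87, 1.71], [-2.94, -0.07], [-3.05, 3.05]. Speed limits (rad/s): [2.57, 2.57, 3.14, 3.14, 3.14, 3.14].

INTERFACE

Orientations are given as [roll, pitch, yaw] about the fixed x, y, z axes, in that order (R = Rz(yaw) Ry(pitch) Rx(roll)).
In Python, from plant import env gives the robot as it stands.
- The arm moves only by the tool carry_out, never from a script. Its argument "commands" is a list of rows, each a list of 3 entries, a list of its own where there are three numbers: the finger opening in cm, from 0 to 8.54, then the shift along the tool's x, y, z in a scale on which 1.0 is 50 cm, then the turn about the tool's z in a scale on which 1.0 is 90 degrees. In form: [[fingers, [tx, ty, tz], yaw], ...]. A call has 1 to 10 rows; each row is the pose to reach, as a shift and turn from the pose commanded when the call began, along the tool's axes at that moment; what a row does not reach only later rows make up. A row lasts 1/10 s, in which the tool goes at most 50 mm and 8.59 degrees, less where a joint would pass 70% of its speed; a pose out of reach is approached as far as the arm can. No shift or turn number may pass 1 either way. A call with a gripper value outside its range is refused whole. The fingers move at their own pace and stop on an object; "grip_force" is the grip in N (left out, the last holds). Time passes only in rows, so rows that repeat a pose let the fingers close. It gives the time, the measured TCP pose, the force, the opening and the grip force at its end, in the units of the state.
- env.state(): the state, without advancing time (a new reading comes with each control period).
- env.camera(name): name is "scene" or "top" or "wrist"; returns a dict with "pixels" (420x560x3 uint8, blue, green, red), "fx", "fy", "cx", "cy" (pixels), "position" and "attitude" of the camera in the world; the wrist camera has in their place "mount" (4x4, takes a point from camera to tool coordinates, whose origin is the TCP and whose axes are the flange's). Camera axes: x right, y up, looking along -z (the intrinsics and any distortion apply to the point x, -y, -z); pixel columns grow to the right and rows downward; lengths in m; the calibration is good to about 2 mm. A picture is of the moment at which its call begins: read the wrist's pose just before it. There is no depth.
- env.finish_job(): hands the job in; it is judged then, once.
The state is a dict: "t": time; "q": joint angles; "qd": joint speeds; "tau": joint torques, N m; "position": TCP position; "orientation": TCP orientation; "ft_force": force on the tool from outside, world axes, zero at the start; "torque": the same for the moment, N m; "gripper_width": finger opening in m; "gripper_force": force on a finger pad.
Only numpy, scipy, OpenCV 4.12 (cv2) and the standard library are available. Lean on these libraries where they do the work, as an engineer would, in place of code of your own. Each camera call takes 0.05 s, during which the arm holds its last target. There are 200 camera calls.

## Working session

There is one attempt and no reset: what is moved stays moved. The work goes in short steps, Python scripts to look and compute and a tool call to move; the robot and the scene stay as the last step left them, time stands still between calls to the robot, and variables do not carry over. Pictures are saved under pics/ and viewed, at most 10 in all, crops included, and the job is handed in when it is done.

Besides the shell and the picture viewer there is one more tool, called as name(argument=value, ...) on one line, values as JSON. carry_out: Moves the arm, as the interface text tells. Its arguments: {"type":"object","properties":{"commands":{"type":"array"},"grip_force":{"type":"number"}},"required":["commands"]}

```bash
mkdir -p pics; cat > h.py <<'E'
import numpy as np, cv2
from plant import env
from scipy.spatial.transform import Rotation as R
def att(a):
    a=np.array(a,float)
    if a.shape==(3,3): return a
    return R.from_euler('xyz',a).as_matrix() if a.size==3 else R.from_quat(a).as_matrix()
def pose(c,st=None):
    if 'mount' in c:
        T=np.eye(4);T[:3,:3]=att(st['orientation']);T[:3,3]=st['position']
        M=T@np.array(c['mount']);return M[:3,:3],M[:3,3]
    return att(c['attitude']),np.array(c['position'])
def ray(c,u,v,z,st=None):
    Rm,p=pose(c,st)
    K=np.array([[c['fx'],0,c['cx']],[0,c['fy'],c['cy']],[0,0,1]])
    D=np.array(c.get('distortion',np.zeros(5)),float)
    x,y=cv2.undistortPoints(np.array([[[u,v]]],float),K,D)[0,0]
    d=Rm@np.array([x,-y,-1]);s=(z-p[2])/d[2];return p+s*d
E
python3 - <<'E'
from h import *
s=env.state();print({k:np.round(v,3) for k,v in s.items()})
for n in('scene','top'):
    c=env.camera(n);cv2.imwrite(f'pics/{n}0.png',c['pixels']);print(n,{k:v for k,v in c.items() if k!='pixels'})
E
```

```text
{'t': np.float64(0.0), 'q': array([ 1.545,  0.256,  0.107, -0.   , -1.424, -0.285]), 'qd': array([ 0.001,  0.001, -0.001,  0.   ,  0.001,  0.   ]), 'tau': array([-2.0000e-03, -3.8663e+01,  2.3794e+01,  5.3650e+00, -6.0000e-03,
        0.0000e+00]), 'position': array([0.168, 0.523, 0.249]), 'orientation': array([ 3.14 , -0.   , -0.311]), 'ft_force': array([-0.038, -0.755,  0.097]), 'torque': array([-0.04 ,  0.014, -0.028]), 'gripper_force': np.float64(0.0), 'gripper_width': np.float64(0.085)}
scene {'fx': 446.7301545686242, 'fy': 446.7301545686242, 'cx': 277.1810379655441, 'cy': 209.05128220972847, 'position': array([-0.2120246 , -0.89808926,  0.72648362]), 'attitude': array([ 1.09729895,  0.0208009 , -0.67948274])}
top {'fx': 417.98666049725364, 'fy': 417.98666049725364, 'cx': 280.18632146531303, 'cy': 201.9564164138673, 'position': array([0.45071521, 0.0574183 , 1.31433535]), 'attitude': array([ 0.07629611,  0.02465704, -1.57958089])}
```

View pics/top0.png

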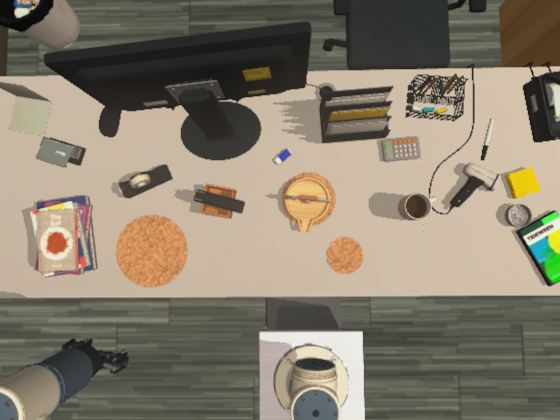

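View pics/scene0.png

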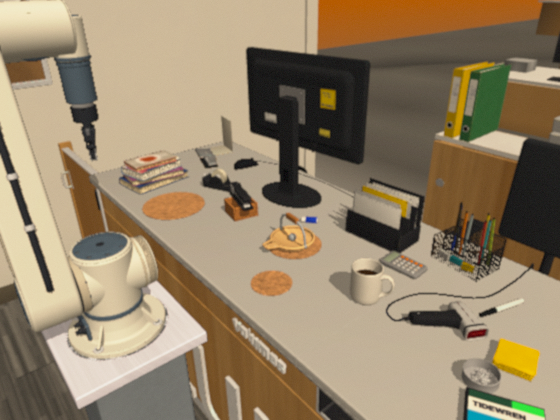

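The top view shows the dish at (306,198) on its cork mat, its spout tip near (304,232), and the box with the stapler across it at (218,200). There are three cork mats: a large one at (152,250), a small one at (345,255), and the one under the dish. The black object at (146,180) is a tape dispenser, not the stapler. I'll confirm these in an enlarged crop.

```bash
python3 - <<'E'
from h import *
im=cv2.imread('pics/top0.png')[150:260,180:350]
cv2.imwrite('pics/crop0.png',cv2.resize(im,None,fx=4.6,fy=4.6,interpolation=cv2.INTER_CUBIC))
c=env.camera('top')
for n,u,v,z in [('L',117,250,.003),('R',187,250,.003),('l',327,255,.003),('r',363,255,.003),('ml',282,200,.003),('mr',335,200,.003)]: print(n,ray(c,u,v,z).round(3))
E
```

```text
L [0.405 0.604 0.003]
R [0.403 0.383 0.003]
l [ 0.384 -0.055  0.003]
r [ 0.384 -0.167  0.003]
ml [0.557 0.083 0.003]
mr [ 0.556 -0.083  0.003]
```

View pics/crop0.png

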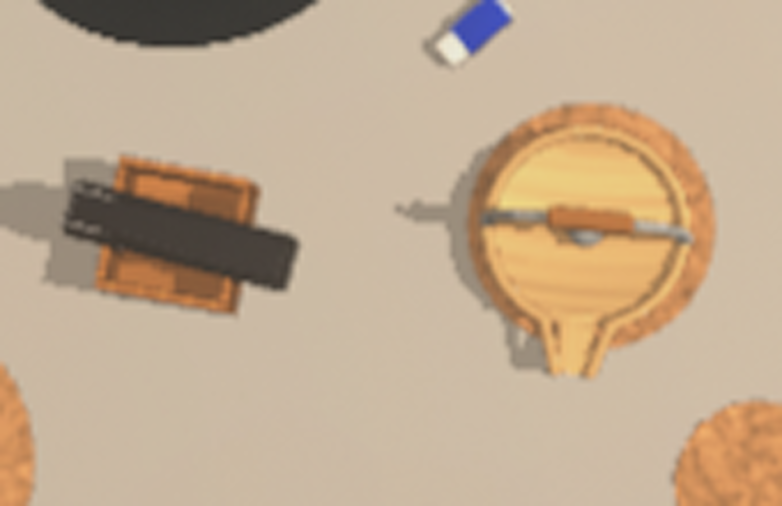

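```bash
python3 - <<'E'
from h import *
c=env.camera('top')
def P(x,y,z): return ray(c,180+(x+.5)/4.6-.5,150+(y+.5)/4.6-.5,z)
b=[P(x,y,.05) for x,y in [(120,158),(258,185),(237,313),(98,285)]]
print('box',np.mean(b,0),[np.linalg.norm(b[i]-b[i-1]).round(3) for i in range(4)])
s=[P(x,y,.098) for x,y in [(75,180),(298,237),(287,291),(65,232)]]
print('stap',np.mean(s,0),[np.linalg.norm(s[i]-s[i-1]).round(3) for i in range(4)])
d=s[1]+s[2]-s[0]-s[3];print('stap yaw',np.degrees(np.arctan2(d[1],d[0])))
g=[P(550,217,.1),P(633,222,.1)];d=g[0]-g[1];print('grip',np.mean(g,0),np.linalg.norm(d),np.degrees(np.arctan2(d[1],d[0])))
a,e=P(485,217,.03),P(690,238,.03);d=a-e;print('rim',(a+e)/2,np.linalg.norm(d),np.degrees(np.arctan2(d[1],d[0])))
print('spout',P(574,377,.025),'mat',P(593,226,.003))
print('dishrim', P(480,228,.029),P(693,228,.029),P(587,125,.029))
E
```

```text
box [0.55347779 0.27616385 0.05      ] [np.float64(0.086), np.float64(0.094), np.float64(0.086), np.float64(0.094)]
stap [0.54967121 0.26607462 0.098     ] [np.float64(0.034), np.float64(0.148), np.float64(0.035), np.float64(0.147)]
stap yaw -105.16674784969601
grip [0.55648612 0.00485806 0.1       ] 0.05256211903696599 85.90732438399073
rim [0.55724988 0.00467783 0.03      ] 0.13773342784798465 83.50061397880732
spout [0.45752387 0.01473717 0.025     ] mat [ 5.60463657e-01 -3.20157610e-04  3.00000000e-03]
dishrim [0.55776352 0.07653984 0.029     ] [ 0.55621954 -0.06596154  0.029     ] [0.62650271 0.00390419 0.029     ]
```

The 166 mm mat is the one meant: it lies under the dish, and the other two measure 221 and 112 mm. The black bar across the box, at crop (180,235), is the stapler. Its measured size is 148x35 mm at the top, which fits.

The sizes match elsewhere too. The dish is centred at about (0.557, 0.005) with spout yaw of about 174°, the box is at (0.553, 0.276), and the stapler is at (0.550, 0.266) with yaw -105°.

The rows are not in the units I measure in: shifts go in shares of 50 cm and turns go in shares of 90 degrees. I convert before sending: 44.2 cm is 0.884, 39.8 cm is 0.796, 80 degrees is 0.8889.

carry_out(commands=[[8.5, [0.088, 0.026, 0], 0.0889], [8.5, [0.176, 0.052, 0], 0.1778], [8.5, [0.266, 0.076, 0], 0.2667], [8.5, [0.354, 0.102, 0], 0.3556], [8.5, [0.442, 0.128, 0], 0.4444], [8.5, [0.53, 0.154, 0], 0.5333], [8.5, [0.618, 0.18, 0], 0.6222], [8.5, [0.708, 0.204, 0], 0.7111], [8.5, [0.796, 0.23, 0], 0.8], [8.5, [0.884, 0.256, 0], 0.8889]])

```text
t: 1.2
position: [0.5512, 0.2653, 0.2501]
orientation: [3.141, -0.0, -1.713]
ft_force: [-0.1, 1.4, -0.5]
gripper_width: 0.0848
gripper_force: 0.0
```

```bash
cat >> h.py <<'E'
def go(x,y,z,yaw):
    s=env.state();T=att(s['orientation']);d=T.T@(np.array([x,y,z])-s['position'])*100
    dy=(np.degrees(s['orientation'][2])-yaw+180)%360-180
    print('t',round(float(s['t']),2),'pos',np.round(s['position'],4),'rpy',np.round(s['orientation'],3),'w',round(float(s['gripper_width']),4),'F',np.round(s['ft_force'],1));print('shift cm',d.round(2),'turn',round(dy,1))
E
python3 - <<'E'
from h import *
go(.55,.266,.2,-105)
E
```

```text
t 1.2 pos [0.5512 0.2653 0.2501] rpy [ 3.141 -0.    -1.713] w 0.0848 F [-0.1  1.4 -0.5]
shift cm [-0.06  0.12  5.01] turn 6.9
```

To row units: 5 cm is 0.1, 4 cm is 0.08, 6.9 degrees is 0.0767.

carry_out(commands=[[8.5, [0, 0.002, 0.08], 0.0767], [8.5, [0, 0.002, 0.1], 0.0767], [8.5, [0, 0.002, 0.1], 0.0767]])

```text
t: 1.5
position: [0.5475, 0.2662, 0.1981]
orientation: [3.138, -0.004, -1.824]
ft_force: [-0.2, 0.4, 0.7]
gripper_width: 0.085
gripper_force: 0.0
```

```bash
python3 - <<'E'
from h import *
s=env.state();c=env.camera('wrist');go(.55,.266,.085,-105)
cv2.imwrite('pics/w1.png',c['pixels'])
Rm,p=pose(c,s)
print(p,Rm.round(2), {k:v for k,v in c.items() if k not in('pixels','mount')})
def proj(X):
    q=Rm.T@(np.array(X)-p);return c['cx']+c['fx']*q[0]/-q[2],c['cy']-c['fy']*q[1]/-q[2]
print('pred stapler top', proj([.55,.266,.098]),'ends',proj([.55-.077*.259,.266-.077*.966,.098]),proj([.55+.077*.259,.266+.077*.966,.098]))
E
```

```text
t 1.55 pos [0.5483 0.2669 0.2003] rpy [ 3.141e+00 -2.000e-03 -1.823e+00] w 0.0849 F [ 0.6 -0.9  0.5]
shift cm [ 0.03 -0.2  11.53] turn 0.5
[0.52906258 0.19313478 0.32222436] [[-0.97 -0.24 -0.07]
 [ 0.25 -0.93 -0.28]
 [ 0.   -0.29  0.96]] {'fx': 342.2601532372335, 'fy': 342.2601532372335, 'cx': 279.99155688531107, 'cy': 212.18084500710808}
pred stapler top (np.float64(275.8565013250634), np.float64(222.90297875698312)) ends (np.float64(276.50729575686245), np.float64(106.27968298581949)) (np.float64(275.3181075366284), np.float64(319.3839179937098))
```

View pics/w1.png

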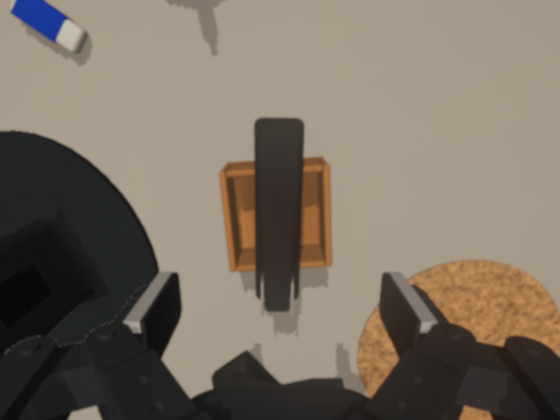

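The wrist picture shows the stapler centred at about (279,214), with ends at rows 119 and 310. It is aligned with the tool within 2 mm, so I can descend straight.

To row units: 11.4 cm is 0.228, 10 cm is 0.2.

carry_out(commands=[[8.5, [0, 0, 0.08], 0], [8.5, [0, 0, 0.16], 0], [8.5, [0, 0, 0.2], 0], [8.5, [0, 0, 0.228], 0], [8.5, [0, 0, 0.228], 0], [2.0, [0, 0, 0.228], 0], [2.0, [0, 0, 0.228], 0], [2.0, [0, 0, 0.228], 0], [2.0, [0, 0, 0.228], 0], [2.0, [0, 0, 0.228], 0]], grip_force=40)

```text
t: 2.55
position: [0.5492, 0.267, 0.0874]
orientation: [-3.141, 0.001, -1.827]
ft_force: [-1.4, 0.3, 5.6]
gripper_width: 0.0265
gripper_force: 39.2
```

carry_out(commands=[[2.0, [0, 0, 0], 0], [2.0, [0, 0, 0], 0], [2.0, [0, 0, 0], 0], [2.0, [0, 0, 0], 0]])

```text
t: 2.95
position: [0.5491, 0.2671, 0.0873]
orientation: [-3.141, 0.001, -1.827]
ft_force: [-2.4, 1.2, 6.2]
gripper_width: 0.0263
gripper_force: 39.2
```

```bash
python3 - <<'E'
from h import *
go(.405,.272,.2,-105)
E
```

```text
t 2.95 pos [0.5491 0.2671 0.0873] rpy [-3.141e+00  1.000e-03 -1.827e+00] w 0.0263 F [-2.4  1.2  6.2]
shift cm [  3.17  14.06 -11.28] turn 0.3
```

To row units: 14.1 cm is 0.282, 13.3 cm is 0.266.

carry_out(commands=[[2.0, [0, 0, -0.02], 0], [2.0, [0, 0, -0.06], 0], [2.0, [0, 0, -0.1], 0], [2.0, [0, 0, -0.14], 0], [2.0, [0.006, 0.02, -0.14], 0], [2.0, [0.02, 0.08, -0.14], 0], [2.0, [0.034, 0.15, -0.14], 0], [2.0, [0.05, 0.22, -0.14], 0], [2.0, [0.06, 0.266, -0.14], 0], [2.0, [0.064, 0.282, -0.14], 0]])

```text
t: 3.95
position: [0.4016, 0.2708, 0.1556]
orientation: [3.14, -0.001, -1.826]
ft_force: [-0.4, -0.1, -1.4]
gripper_width: 0.0264
gripper_force: 39.7
```

To row units: 10.8 cm is 0.216, 10.5 cm is 0.21.

carry_out(commands=[[2.0, [0, 0, 0], 0], [2.0, [0, 0, 0.05], 0], [2.0, [0, 0, 0.1], 0], [2.0, [0, 0, 0.15], 0], [2.0, [0, 0, 0.18], 0], [2.0, [0, 0, 0.2], 0], [2.0, [0, 0, 0.21], 0], [2.0, [0, 0, 0.216], 0], [2.0, [0, 0, 0.216], 0]])

```text
t: 4.85
position: [0.4047, 0.2717, 0.0484]
orientation: [-3.141, 0.0, -1.828]
ft_force: [-0.1, -0.6, -1.4]
gripper_width: 0.0261
gripper_force: 39.7
```

```bash
python3 - <<'E'
from h import *
c=env.camera('scene');cv2.imwrite('pics/s2.png',cv2.resize(c['pixels'][130:290,130:350],None,fx=3.5,fy=3.5))
go(.405,.272,.037,-105)
E
```

```text
t 4.9 pos [0.4048 0.2719 0.0488] rpy [-3.141e+00  1.000e-03 -1.827e+00] w 0.0262 F [ 0.6  1.  -1.5]
shift cm [-0.01 -0.02  1.18] turn 0.3
```

View pics/s2.png

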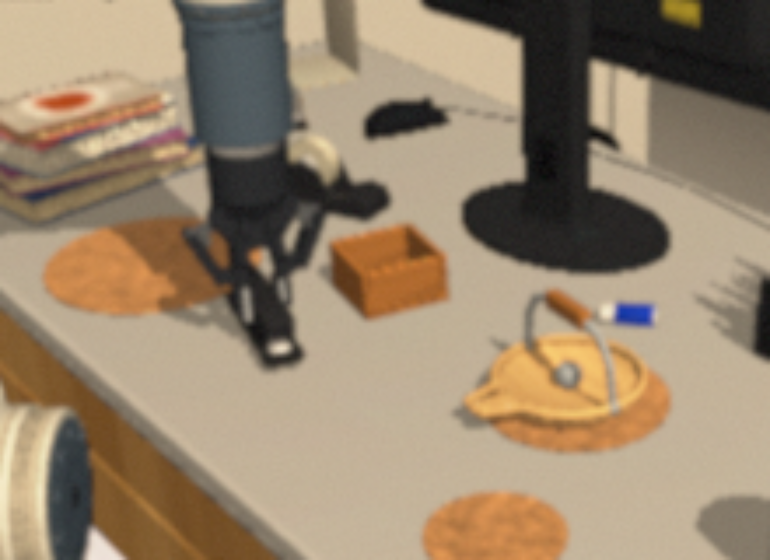

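The picture shows the stapler held level just above the worktop at (275,340). The box at (390,270) was not disturbed. I'll lower the stapler to contact.

carry_out(commands=[[2.0, [0, 0, 0.01], 0], [2.0, [0, 0, 0.016], 0], [2.0, [0, 0, 0.02], 0], [2.0, [0, 0, 0.022], 0], [2.0, [0, 0, 0.024], 0], [2.0, [0, 0, 0.024], 0], [2.0, [0, 0, 0.024], 0]])

```text
t: 5.6
position: [0.4043, 0.2715, 0.0373]
orientation: [-3.141, -0.0, -1.827]
ft_force: [-3.7, -2.2, 8.5]
gripper_width: 0.0267
gripper_force: 40.7
```

Contact with the worktop (8.5 N), so I'll release and retreat.

To row units: -18 cm is -0.36, -14 cm is -0.28.

carry_out(commands=[[4, [0, 0, 0], 0], [6, [0, 0, 0], 0], [8.5, [0, 0, 0], 0], [8.5, [0, 0, 0], 0], [8.5, [0, 0, -0.04], 0], [8.5, [0, 0, -0.12], 0], [8.5, [0, 0, -0.2], 0], [8.5, [0, 0, -0.28], 0], [8.5, [0, 0, -0.36], 0], [8.5, [0, 0, -0.36], 0]])

```text
t: 6.6
position: [0.4068, 0.2734, 0.2223]
orientation: [-3.135, 0.009, -1.827]
ft_force: [1.2, 1.2, 0.2]
gripper_width: 0.0848
gripper_force: 0.0
```

```bash
python3 - <<'E'
from h import *
go(.557,.005,.216,174)
go(.557,.005,.216,-6)
c=env.camera('top');cv2.imwrite('pics/t3.png',cv2.resize(c['pixels'][150:270,180:350],None,fx=4.6,fy=4.6,interpolation=cv2.INTER_CUBIC))
E
```

```text
t 6.6 pos [0.4068 0.2734 0.2223] rpy [-3.135  0.009 -1.827] w 0.0848 F [1.2 1.2 0.2]
shift cm [ 22.17 -21.32   0.56] turn 81.3
t 6.6 pos [0.4068 0.2734 0.2223] rpy [-3.135  0.009 -1.827] w 0.0848 F [1.2 1.2 0.2]
shift cm [ 22.17 -21.32   0.56] turn -98.7
```

To row units: 22.2 cm is 0.444, -21.3 cm is -0.426, -8.7 degrees is -0.0967.

carry_out(commands=[[8.5, [0.044, -0.042, 0], -0.0111], [8.5, [0.11, -0.106, 0], -0.0222], [8.5, [0.176, -0.17, 0], -0.0389], [8.5, [0.242, -0.234, 0], -0.0556], [8.5, [0.308, -0.298, 0], -0.0722], [8.5, [0.374, -0.362, 0], -0.0889], [8.5, [0.424, -0.406, 0], -0.0967], [8.5, [0.444, -0.426, 0], -0.0967], [8.5, [0.444, -0.426, 0], -0.0967], [8.5, [0.444, -0.426, 0], -0.0967]])

```text
t: 7.65
position: [0.5535, 0.0033, 0.2154]
orientation: [3.14, -0.0, -1.676]
ft_force: [-0.1, 0.7, -0.4]
gripper_width: 0.0851
gripper_force: 0.0
```

```bash
python3 - <<'E'
from h import *
s=env.state();c=env.camera('wrist');go(.557,.005,.091,-96)
im=c['pixels'].copy();Rm,p=pose(c,s)
def proj(X):
    q=Rm.T@(np.array(X)-p);return (round(c['cx']+c['fx']*q[0]/-q[2],1),round(c['cy']-c['fy']*q[1]/-q[2],1))
a=np.radians(174);u=np.array([np.cos(a),np.sin(a),0]);v=np.array([-u[1],u[0],0]);o=np.array([.557,.005,0])
print('grip c',proj(o+[0,0,.1]),'ends',proj(o+.028*v+[0,0,.1]),proj(o-.028*v+[0,0,.1]),'spout',proj(o+.098*u+[0,0,.025]),'ball',proj(o+[0,0,.0255]))
cv2.imwrite('pics/w4.png',im)
E
```

```text
t 7.7 pos [0.5535 0.0037 0.2158] rpy [ 3.141  0.    -1.675] w 0.085 F [-0.6  0.3 -0.7]
shift cm [-0.16 -0.35 12.48] turn 0.0
grip c (np.float64(275.0), np.float64(217.6)) ends (np.float64(274.8), np.float64(180.2)) (np.float64(275.2), np.float64(252.7)) spout (np.float64(379.7), np.float64(193.0)) ball (np.float64(276.0), np.float64(193.2))
```

View pics/w4.png

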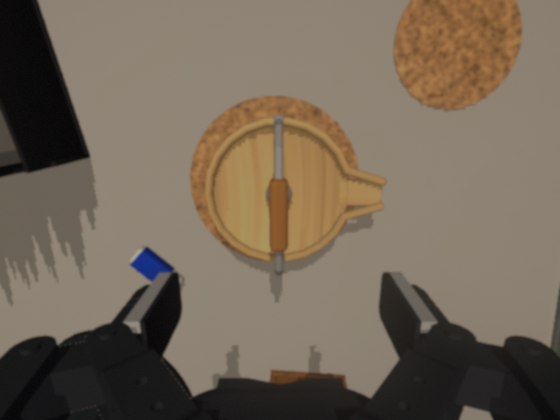

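View pics/t3.png

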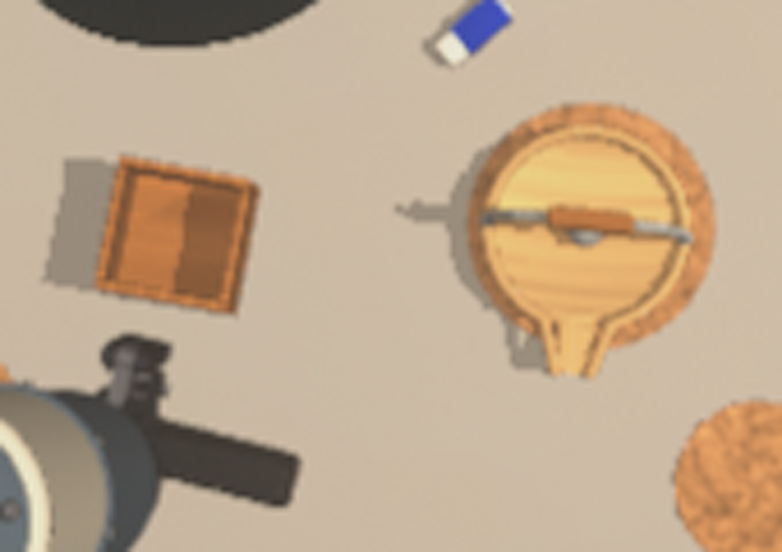

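Wrist view: the grip bar runs along column 279, rows 179–250, parallel to the pads. The spout tip is at (383,193), and the ball sits under the bar. That is within 2–3 mm of my prediction. The top view shows the stapler upright at (230,460), with the box unmoved. I'll descend onto the grip.

carry_out(commands=[[8.5, [0, -0.003, 0.04], 0], [8.5, [0, -0.003, 0.1], 0], [8.5, [0, -0.003, 0.16], 0], [8.5, [0, -0.003, 0.2], 0], [8.5, [0, -0.003, 0.23], 0], [8.5, [0, -0.003, 0.244], 0], [8.5, [0, -0.003, 0.25], 0], [8.5, [0, -0.003, 0.25], 0], [6, [0, -0.003, 0.25], 0], [4.5, [0, -0.003, 0.25], 0]], grip_force=40)

```text
t: 8.7
position: [0.556, 0.0028, 0.0921]
orientation: [-3.14, 0.001, -1.676]
ft_force: [0.9, 0.2, 0.2]
gripper_width: 0.0583
gripper_force: 0.0
```

carry_out(commands=[[3.2, [0, 0, 0], 0], [2.6, [0, 0, 0], 0], [2.2, [0, 0, 0], 0], [1.9, [0, 0, 0], 0], [1.7, [0, 0, 0], 0], [1.5, [0, 0, 0], 0], [1.3, [0, 0, 0], 0], [1.0, [0, 0, 0], 0], [0.7, [0, 0, 0], 0], [0.7, [0, 0, 0], 0]])

```text
t: 9.7
position: [0.5551, 0.0026, 0.0912]
orientation: [3.141, -0.0, -1.676]
ft_force: [-3.9, 0.4, 2.9]
gripper_width: 0.0134
gripper_force: 39.9
```

```bash
python3 - <<'E'
from h import *
c=env.camera('scene');cv2.imwrite('pics/s5.png',cv2.resize(c['pixels'][150:290,190:370],None,fx=4,fy=4))
go(.557,.005,.091,-96)
E
```

```text
t 9.75 pos [0.5551 0.0026 0.0913] rpy [ 3.141 -0.    -1.676] w 0.0138 F [-4.  -0.3  2.9]
shift cm [-0.26 -0.16  0.03] turn -0.0
```

View pics/s5.png

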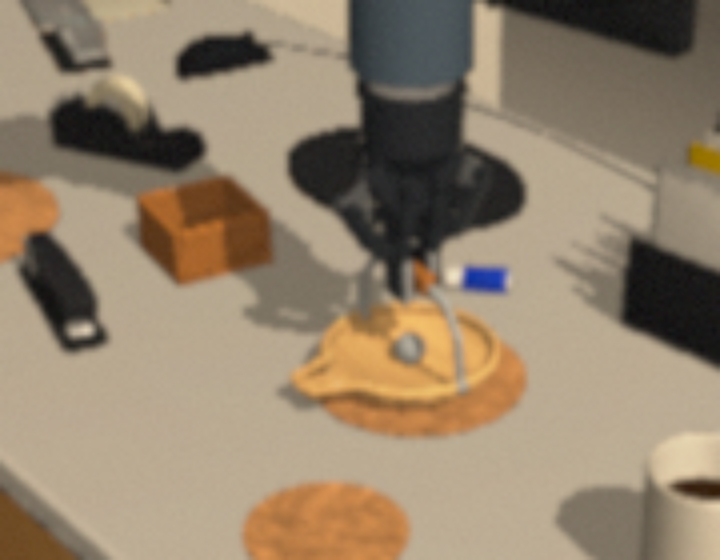

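The grip is held (13.4 mm, 40 N) with the ball centred at (408,347), and the stapler stands at (65,290). I'll lift slowly.

To row units: -2.9 cm is -0.058, -2.8 cm is -0.056.

carry_out(commands=[[0.7, [0, 0, -0.002], 0], [0.7, [0, 0, -0.006], 0], [0.7, [0, 0, -0.012], 0], [0.7, [0, 0, -0.02], 0], [0.7, [0, 0, -0.028], 0], [0.7, [0, 0, -0.036], 0], [0.7, [0, 0, -0.044], 0], [0.7, [0, 0, -0.052], 0], [0.7, [0, 0, -0.056], 0], [0.7, [0, 0, -0.058], 0]])

```text
t: 10.75
position: [0.5556, 0.0027, 0.1206]
orientation: [-3.141, 0.0, -1.676]
ft_force: [0.1, -0.9, -2.7]
gripper_width: 0.0136
gripper_force: 39.2
```

To row units: -3 cm is -0.06, -2.8 cm is -0.056.

carry_out(commands=[[0.7, [0, 0, -0.004], 0], [0.7, [0, 0, -0.01], 0], [0.7, [0, 0, -0.018], 0], [0.7, [0, 0, -0.026], 0], [0.7, [0, 0, -0.034], 0], [0.7, [0, 0, -0.042], 0], [0.7, [0, 0, -0.05], 0], [0.7, [0, 0, -0.056], 0], [0.7, [0, 0, -0.06], 0], [0.7, [0, 0, -0.06], 0]])

```text
t: 11.75
position: [0.5557, 0.0027, 0.1506]
orientation: [-3.141, 0.0, -1.676]
ft_force: [0.1, 1.0, -2.6]
gripper_width: 0.0129
gripper_force: 39.2
```

```bash
python3 - <<'E'
from h import *
c=env.camera('scene');cv2.imwrite('pics/s6.png',cv2.resize(c['pixels'][150:290,190:370],None,fx=4,fy=4))
go(.557,.005,.15,-179.5)
E
```

```text
t 11.8 pos [0.5555 0.0027 0.1503] rpy [-3.142  0.    -1.676] w 0.0136 F [ 0.3  0.7 -2.2]
shift cm [-0.25 -0.12  0.03] turn 83.5
```

View pics/s6.png

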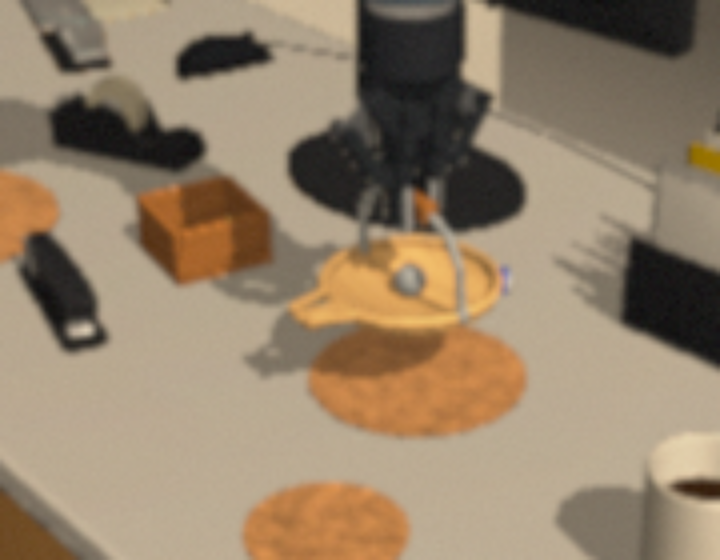

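The dish hangs level about 6 cm up with the ball centred at (408,280). Next I'll turn it by 83.5° in smooth ramps.

To row units: 22.5 degrees is 0.25.

carry_out(commands=[[0.7, [0, 0, 0], 0.0056], [0.7, [0, 0, 0], 0.0167], [0.7, [0, 0, 0], 0.0333], [0.7, [0, 0, 0], 0.0556], [0.7, [0, 0, 0], 0.0833], [0.7, [0, 0, 0], 0.1167], [0.7, [0, 0, 0], 0.15], [0.7, [0, 0, 0], 0.1833], [0.7, [0, 0, 0], 0.2167], [0.7, [0, 0, 0], 0.25]])

```text
t: 12.8
position: [0.5555, 0.0026, 0.1502]
orientation: [3.141, -0.0, -2.072]
ft_force: [0.6, -0.0, -2.5]
gripper_width: 0.0136
gripper_force: 39.2
```

To row units: 30 degrees is 0.3333.

carry_out(commands=[[0.7, [0, 0, 0], 0.0333], [0.7, [0, 0, 0], 0.0667], [0.7, [0, 0, 0], 0.1], [0.7, [0, 0, 0], 0.1333], [0.7, [0, 0, 0], 0.1667], [0.7, [0, 0, 0], 0.2], [0.7, [0, 0, 0], 0.2333], [0.7, [0, 0, 0], 0.2667], [0.7, [0, 0, 0], 0.3], [0.7, [0, 0, 0], 0.3333]])

```text
t: 13.8
position: [0.5555, 0.0026, 0.1502]
orientation: [3.142, -0.0, -2.595]
ft_force: [-0.5, -0.8, -1.3]
gripper_width: 0.0134
gripper_force: 39.2
```

To row units: 27 degrees is 0.3.

carry_out(commands=[[0.7, [0, 0, 0], 0.0333], [0.7, [0, 0, 0], 0.0667], [0.7, [0, 0, 0], 0.1], [0.7, [0, 0, 0], 0.1333], [0.7, [0, 0, 0], 0.1667], [0.7, [0, 0, 0], 0.2], [0.7, [0, 0, 0], 0.2333], [0.7, [0, 0, 0], 0.2611], [0.7, [0, 0, 0], 0.2833], [0.7, [0, 0, 0], 0.3]])

```text
t: 14.8
position: [0.5555, 0.0026, 0.1502]
orientation: [3.142, -0.0, -3.066]
ft_force: [-0.6, 1.7, -2.4]
gripper_width: 0.0135
gripper_force: 39.2
```

To row units: 4 degrees is 0.0444.

carry_out(commands=[[0.7, [0, 0, 0], 0.0167], [0.7, [0, 0, 0], 0.0278], [0.7, [0, 0, 0], 0.0367], [0.7, [0, 0, 0], 0.0422], [0.7, [0, 0, 0], 0.0444], [0.7, [0, 0, 0], 0.0444], [0.7, [0, 0, 0], 0.0444], [0.7, [0, 0, 0], 0.0444], [0.7, [0, 0, 0], 0.0444], [0.7, [0, 0, 0], 0.0444]])

```text
t: 15.8
position: [0.5555, 0.0026, 0.1503]
orientation: [-3.142, 0.0, -3.133]
ft_force: [0.4, -0.3, -3.1]
gripper_width: 0.0133
gripper_force: 39.2
```

```bash
python3 - <<'E'
from h import *
go(.557,.005,.15,-179.5)
c=env.camera('scene');a=c['pixels'][150:290,200:350]
t=env.camera('top');b=t['pixels'][150:290,180:350]
f=lambda i:cv2.resize(i,None,fx=2.45,fy=2.45,interpolation=cv2.INTER_CUBIC)
cv2.imwrite('pics/f7.png',np.hstack([f(a),f(b)]))
E
```

```text
t 15.8 pos [0.5555 0.0026 0.1503] rpy [-3.142  0.    -3.133] w 0.0133 F [ 0.4 -0.3 -3.1]
shift cm [-0.15  0.23  0.03] turn -0.0
```

View pics/f7.png

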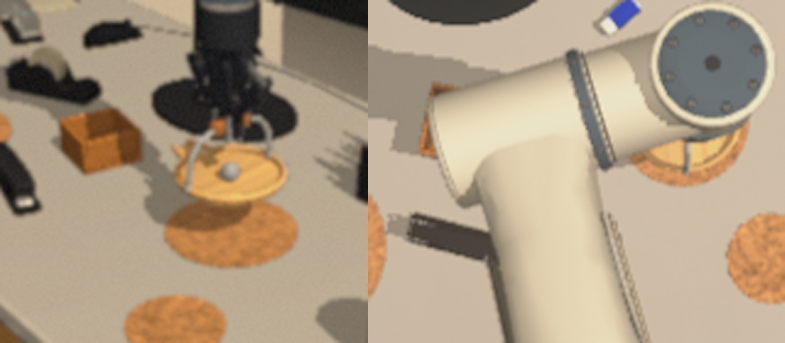

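The scene half shows the dish level with the ball in its middle at (230,172). The spout at (180,150) points towards the box at (100,140), and the stapler is standing on the worktop. Everything is still, so I'll hand it in.

```bash
python3 -c "
from plant import env
print(env.finish_job())"
```

```text
the job is handed in; nothing more can be done
None
```

I handed the job in at about 16 s; no verdict came back. The stapler stands upright on the worktop in front of the box. The dish is held level about 6 cm up, spout pointing at the box and ball in the middle. In the last pictures the box and eraser looked unmoved, but the mug and calculator were out of view.

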